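# Level the marking-out plate with a wedge shim

### The job

The marking-out plate is not level because the bench board under its near foot has sunk. Push the orange wedge shim under that low foot until the bubble of the spirit level on the plate sits centred between its two black rings, and leave the shim there carrying the foot. Do not shove the plate along the bench, leave the level where it lies on the plate, and leave the other things alone.

Things in the scene. Friction and masses are not known exactly. Their poses are not given: they have to be found in the camera images.
- wedge_mid (a point): Orange hard-nylon wedge shim, slippery, 125 mm long x 38 mm wide, 45 g, flat on the near (paler) board; 1.5 thick at the thin edge, rising evenly to 16.5 at the upright back face. Point: half-way along and across, 4.5 above its underside. x points along the length to the thin edge (62.5 away; the back face is 62.5 the other way), z up.
- plate: Marking-out plate: cast iron, 3.7 kg, give or take, 200 x 150 x 48 mm high, bright ground top, grey ribbed sides, on three black rubber-faced feet: one at the middle of the end nearest the robot, two on the far board, 60 beyond the plate's middle and 50 either side. 15 clear below its ribs. Origin: under its middle, in the plane of the feet; x along the length away from the near foot, z up.
- low_foot (a point): The low (near) foot, 36 mm diameter; its underside is flat for the middle 12, then rises to 2.5 at the rim. Point: centre of its underside, 20 in from the plate's near end. It rests on the near board, which has sunk 4 to 7 below the far one; lifting it that much, pivoting on the far feet 140 away, levels the plate. It bears about 16 N.
- level: Yellow spirit level 150 x 22 x 26 mm high, loose on the plate, along its length. Origin: middle of its underside; x along it, away from the robot. In the middle of its top is a green vial (56 mm long, standing 5 proud, black end caps) with two thin black rings 16 mm apart and a pale bubble about 10 mm long, seen from above.
- bubble (a joint): Where the bubble stands along its vial, as an angle (the vial is curved to 0.4 m radius: 0.01 is 4 mm): 0 is centred between the rings, positive towards the far end (near foot too low), negative towards the near end (lifted too far). 0.01 is 1.4 mm of lift at the low foot, 12 mm of shim travel. It stops at 0.045; settles in 0.5 s; readings are noisy.
- square: Engineer's square lying on the near board; black stock 16 x 75 x 14 mm, steel blade 115 x 22 x 3 mm. To be left alone. Origin: under the middle of the stock.
- blue: Small blue jar of marking fluid, 44 mm diameter x 60 mm high, on the near board. To be left alone. Origin: middle of its foot.
- vblock: Steel V-block 60 x 50 x 42 mm on the near board. To be left alone. Origin: middle of its underside.
Mind the look-alikes: they are no part of the job. There is more than one size of the part that bears wedge_mid; the job needs the smaller.

How it is judged:
At the end, for the whole second after the job is handed in: The bubble is within 2 mm of centre (0.005), the shim lies under the low foot and carries it (over 3 N), all is at rest, and the plate and the level are where they were (within 20 and 25 mm), the level flat on the plate. Nothing is held (value of joint bubble between -0.005 and 0.005 rad and contact force between wedge and plate above 3 N and horizontal distance between wedge_mid and low_foot below 0.06 m and linear speed of each of plate, wedge below 0.01 m/s and angle between plate's own z axis and vertical below 0.02 rad and angle between level's own z axis and vertical below 0.03 rad and not (distance of plate from where it was at the start of the episode above 0.02 m) and not (distance of level from where it was at the start of the episode above 0.025 m)); the robot touches nothing.
It fails at once if the plate is shoved more than 25 mm (distance of plate from where it was at the start of the episode above 0.025 m).
It fails at once if the level is knocked more than 30 mm (distance of level from where it was at the start of the episode above 0.03 m).
It fails at once if the square, the jar or the V-block is moved more than 30 mm (distance of any of square, blue, vblock from where it was at the start of the episode above 0.03 m).
It also fails if it takes over 72 s, if anything falls off the work surface, if the arm or the gripper's body presses on something with over 40 N, if the wrist force passes 120 N, or if a joint passes its speed limit or range.

### The arm

A 6-joint arm with a two-finger parallel gripper is mounted at the origin on the work surface. World frame = base frame: x ahead of the robot, y to its left, z up, the work surface at z = 0. Lengths are in m, angles in rad, forces in N, time in s.
With the tool pointing down it reaches from about 0.3 to 0.85 m from the base axis. Payload 5.4 kg.
Tool frame: the origin (TCP) lies midway between the tips of the shut fingers; the grasp point (between the pads) lies 19 mm behind it; z points along the fingers, y is the line along which they close (so a half turn about z gives the same grasp; the last joint's range is limited). The gripper opens to 85 mm and grips with 20 to 120 N. Pads are 22 mm wide; open, the fingers measure 114 mm over their backs; the gripper's body (76 mm by 85 mm) begins 54 mm behind the grasp point. The pads swing forward as they close: fully open they stand 13 mm farther back than shut.
Start: joints at [0.936, 0.158, 1.597, -0, 1.386, -0.21], TCP at [0.237, 0.524, 0.231] pointing down, gripper open.
Joint ranges: [-2.91, 2.91], [-0.94, 2.29], [0.18, 2.7], [-1.29, 4.43], [0.17, 2.64], [-3, 3]. Speed limits (rad/s): [2.57, 2.57, 3.14, 3.14, 3.14, 3.14].

### API

Orientations are given as a unit quaternion [w, x, y, z].
In Python, from rig import monitor, cams, ticket gives the robot as it stands. The module is installed in compiled form; this text tells all that it offers.
- The arm moves only by the shell command python3 -m crank 'ROWS' [FORCE]. ROWS is JSON, a list of rows, each a list of 3 entries, a list of its own where there are three numbers: the finger opening in cm, from 0 to 8.54, then the shift along the world's x, y, z in cm, then the turn about the world's z in degrees. A call has 1 to 10 rows; each row shifts and turns the commanded pose from where the row before left it; what a row does not reach is not made up. A row lasts 1/8 s, in which the tool goes at most 62.5 mm and 10.7 degrees, less where a joint would pass 70% of its speed; a pose out of reach is approached as far as the arm can. A call is refused whole if a number of a shift passes 6.25 or a number of a turn 10.7, either way. A call with a gripper value outside its range is refused whole. The fingers move at their own pace and stop on an object; FORCE is the grip in N (left out, the last holds). Time passes only in rows, so rows that do not move let the fingers close. It gives the time, the measured TCP pose, the force, the opening and the grip force at its end, in the units of the state.
- monitor.observe(): the state, without advancing time (a new reading comes with each control period).
- cams.capture(name): name is "side" or "top"; returns the picture (420x560x3 uint8, red, green, blue); there is no depth.
- cams.camera_params(name): a dict with "fx", "fy", "cx", "cy" (pixels), "distortion" ([k1, k2, p1, p2, k3] as OpenCV has them; the pictures are not rectified), "R" (3x3) and "t" (3): a world point X has camera coordinates R X + t. Camera axes: x right, y down, z forward; pixel columns grow to the right and rows downward; lengths in m; the calibration is good to about 2 mm. A picture is of the moment at which its call begins. camera_params takes no time and is no camera call.
- ticket.finish_job(): hands the job in; it is judged then, once.
The state is a dict: "clock": time; "joints": joint angles; "qd": joint speeds; "effort": joint torques, N m; "eef_pos": TCP position; "orientation": TCP orientation; "force": force on the tool from outside, world axes, zero at the start; "torque": the same for the moment, N m; "grip_width": opening from 0.0 (shut) to 1.0 (fully open); "gripper_force": force on a finger pad.
Only numpy, scipy, OpenCV 4.12 (cv2) and the standard library are available. Lean on these libraries where they do the work, as an engineer would, in place of code of your own. Each camera call takes 0.05 s, during which the arm holds its last target. There are 200 camera calls.

## Working session

There is one attempt and no reset: what is moved stays moved. The work goes in short steps, Python scripts to look and compute and a shell command to move; the robot and the scene stay as the last step left them, time stands still between calls to the robot, and variables do not carry over. Pictures are saved under pics/ and viewed, at most 10 in all, crops included, and the job is handed in when it is done.

```bash
mkdir -p pics; cat > h.py <<'E'
import numpy as np,cv2
from rig import monitor,cams,ticket
def cap(n,f=None):
    im=cams.capture(n)
    if f: cv2.imwrite('pics/'+f,im[:,:,::-1])
    return im
def ray(n,uv):
    p=cams.camera_params(n);K=np.array([[p['fx'],0,p['cx']],[0,p['fy'],p['cy']],[0,0,1]])
    x=cv2.undistortPoints(np.array(uv,float).reshape(-1,1,2),K,np.array(p['distortion'],float))[:,0]
    R=np.array(p['R']);t=np.array(p['t']);return -R.T@t,np.c_[x,np.ones(len(x))]@R
def onz(n,uv,z):
    c,d=ray(n,uv);return c+d*((z-c[2])/d[:,2])[:,None]
def proj(n,X):
    p=cams.camera_params(n);K=np.array([[p['fx'],0,p['cx']],[0,p['fy'],p['cy']],[0,0,1]])
    return cv2.projectPoints(np.array(X,float).reshape(-1,1,3),cv2.Rodrigues(np.array(p['R']))[0],np.array(p['t'],float),K,np.array(p['distortion'],float))[0][:,0]
E
python3 - <<'E'
from h import *
a=cap('top','t0.png');b=cap('side','s0.png')
for n in('top','side'):
    p=cams.camera_params(n);print(n,p['fx'],-np.array(p['R']).T@p['t'])
print(monitor.observe())
E
```

```text
top 406.06715755974085 [0.30016835 0.00820175 1.01908315]
side 412.21732500118196 [ 0.22376077 -0.56521718  0.63356176]
{'clock': 0.1, 'joints': array([ 9.35889803e-01,  1.58957352e-01,  1.59811096e+00,  2.85606385e-05,
        1.38618913e+00, -2.10107695e-01]), 'qd': array([ 0.00046388, -0.00098633, -0.00297782,  0.00137718, -0.00044072,
       -0.00038964]), 'effort': array([-3.41405203e-04, -3.96988678e+01, -3.32339823e+01, -2.30017185e-04,
        4.13529400e-03, -2.63725843e-05]), 'eef_pos': array([0.23667002, 0.52344773, 0.23042913]), 'orientation': array([-3.54123864e-04,  2.10808500e-01,  9.77527024e-01, -7.53442941e-04]), 'force': array([-0.93627211,  0.25524806, -0.2604508 ]), 'torque': array([ 0.03431913,  0.00163343, -0.01181592]), 'gripper_force': 0.0, 'grip_width': 0.999650214500043}
```

View pics/t0.png

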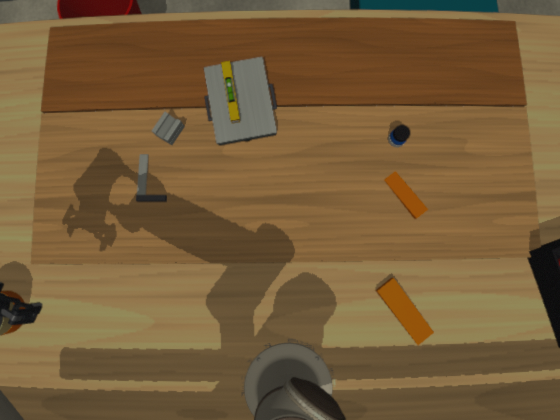

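View pics/s0.png

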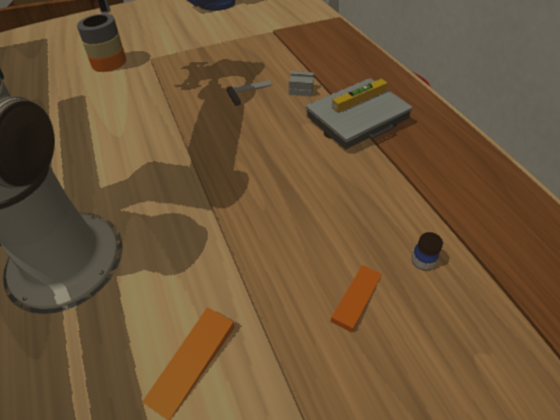

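The top view shows the plate at about (240,100), with the level at (231,92). The small wedge is at (405,195) on the near board, the big look-alike is at (405,310) on the bench, and the jar is at (400,135). Next I triangulate the corners.

```bash
python3 - <<'E'
from h import *
def tri(u,v):
    c1,d1=ray('top',[u]);c2,d2=ray('side',[v]);d1=d1[0]/np.linalg.norm(d1);d2=d2[0]/np.linalg.norm(d2)
    s=np.linalg.lstsq(np.c_[d1,-d2],c2-c1,rcond=None)[0];P=c1+s[0]*d1;Q=c2+s[1]*d2
    return (P+Q)/2,np.linalg.norm(P-Q)
S={}
for n,f in(('top','t0.png'),('side','s0.png')):
    im=cv2.imread('pics/'+f);h=cv2.cvtColor(im,cv2.COLOR_BGR2HSV)
    m=cv2.inRange(h,(5,215,120),(16,255,255))
    cs=[c for c in cv2.findContours(m,cv2.RETR_EXTERNAL,cv2.CHAIN_APPROX_NONE)[0] if cv2.contourArea(c)>200]
    for c in cs:
        print(n,cv2.contourArea(c),cv2.boundingRect(c),cv2.approxPolyDP(c,4,True)[:,0].tolist())
    x0,y0,w,hh=(370,110,80,120) if n=='top' else (320,220,130,120)
    S[n]=cv2.resize(im[y0:y0+hh,x0:x0+w],None,fx=5 if n=='top' else 3,fy=5 if n=='top' else 3,interpolation=cv2.INTER_CUBIC)
a=S['top'];b=S['side'];c=cv2.imread('pics/t0.png')[50:150,195:285]; c=cv2.resize(c,(0,0),fx=4,fy=4,interpolation=cv2.INTER_CUBIC)
H=600;out=np.zeros((600,800,3),np.uint8);out[:600,:400]=a[:600,:400];out[:360,400:790]=b
cv2.imwrite('pics/c0.png',out)
# plate top corners, top image, guess from pic; side
for u,v in(((205,67),(369,80)),((264,57),(411,111)),((276,135),(351,143)),((217,144),(308,112)),):
    print('plate',tri(u,v))
print('jar',tri((401,131),(430,240)))
E
```

```text
top 1260.0 (378, 279, 55, 65) [[392, 279], [378, 292], [418, 343], [432, 331]]
top 671.0 (385, 172, 42, 46) [[394, 172], [386, 182], [418, 216], [426, 208]]
side 1225.0 (333, 267, 47, 61) [[365, 267], [333, 316], [352, 327], [379, 276]]
plate (array([0.78851162, 0.19926059, 0.06662439]), np.float64(0.004039116905671812))
plate (array([0.81432798, 0.05101113, 0.0616639 ]), np.float64(0.005390770673406609))
plate (array([0.62272512, 0.01930104, 0.04884373]), np.float64(0.016608433105651844))
plate (array([0.59815664, 0.16911884, 0.04141918]), np.float64(0.003884778251458906))
jar (array([ 0.61264474, -0.28213578,  0.0740261 ]), np.float64(0.0015944462366277753))
```

View pics/c0.png

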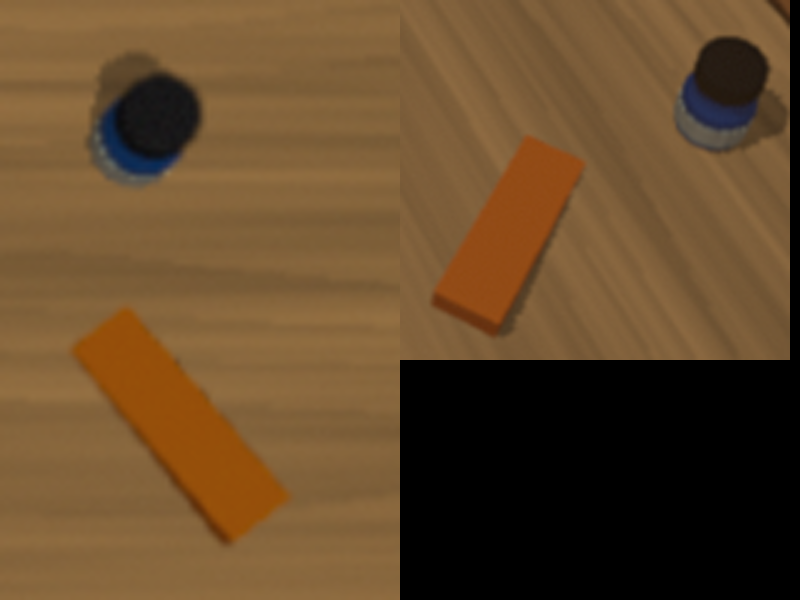

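The side crop shows the upright back face at the lower-left end. The thin edge therefore points up-left in the top view, with corners near (395,172) and (385,180), and the back-face top corners are near (428,209) and (416,219).

```bash
python3 - <<'E'
from h import *
zb=0.012
T=onz('top',[(395.4,171.6),(384.6,179.6)],zb+.0015);B=onz('top',[(428,209),(415.8,219)],zb+.0165)
t,b=T.mean(0),B.mean(0);d=t-b
print('top',T,B,'L',np.linalg.norm(d[:2]),'yaw',np.degrees(np.arctan2(d[1],d[0])),'mid',(t+b)/2, 'w',np.linalg.norm(T[0]-T[1]),np.linalg.norm(B[0]-B[1]))
s=lambda x,y:(320+x/3,220+y/3)
T=onz('side',[s(130,135),s(184,163)],zb+.0015);B=onz('side',[s(34,295),s(99,325)],zb+.0165);t,b=T.mean(0),B.mean(0);d=t-b
print('side',T,B,'L',np.linalg.norm(d[:2]),'yaw',np.degrees(np.arctan2(d[1],d[0])),'mid',(t+b)/2)
# plate top corners by plane heights (near .060, far .068)
P=np.r_[onz('top',[(205,67),(264,57)],.067),onz('top',[(276,135),(217,144)],.058)]
print(P,[np.linalg.norm(P[i]-P[(i+1)%4]) for i in range(4)])
u=P[:2].mean(0)-P[2:].mean(0);print(np.degrees(np.arctan2(u[1],u[0])),'foot',P[2:].mean(0)+u/np.linalg.norm(u)*.02)
E
```

```text
top [[ 0.52604574 -0.2802493   0.0135    ]
 [ 0.50558825 -0.25137586  0.0135    ]] [[ 0.42690267 -0.35328689  0.0285    ]
 [ 0.40239294 -0.32092826  0.0285    ]] L 0.12376663884019802 yaw 35.172754497101586 mid [ 0.4652324  -0.30146008  0.021     ] w 0.035386216956901494 0.040593199856108854
side [[ 0.50999076 -0.24776162  0.0135    ]
 [ 0.5290261  -0.27772683  0.0135    ]] [[ 0.40525814 -0.32229298  0.0285    ]
 [ 0.42832347 -0.35135983  0.0285    ]] L 0.1266454890470504 yaw 35.79996271861353 mid [ 0.46814962 -0.29978531  0.021     ]
[[0.79043582 0.1986155  0.067     ]
 [0.81427255 0.0497887  0.067     ]
 [0.61155029 0.02196147 0.058     ]
 [0.59119429 0.16686538 0.058     ]] [np.float64(0.15072360735869778), np.float64(0.20482107206532724), np.float64(0.1463267180586559), np.float64(0.20195607578770028)]
8.430756442077831 foot [0.62113678 0.09734283 0.05888506]
```

```bash
python3 -m crank '[[8.5,[3,-6,0],-10.5],[8.5,[3,-6,0],-10.5],[8.5,[3,-6,0],-10.5],[8.5,[3,-6,0],-10.5],[8.5,[3,-6,0],-10.5],[8.5,[3,-6,0],-10.5],[8.5,[2,-6,0],-10.5],[8.5,[1,-6,0],-10.5],[8.5,[1,-6,0],-10.5],[8.5,[0,-6,0],-10.5]]'
```

```text
clock: 1.35
eef_pos: [0.4443, -0.0528, 0.2311]
orientation: [-0.0, 0.905, 0.425, 0.0]
force: [0.4, 0.2, 0.6]
grip_width: 0.999
gripper_force: 0.0
```

```bash
python3 -m crank '[[6,[0,-6,0],-10],[6,[0,-6,-2],-4.8],[6,[0,-6,-4],0],[6,[-0.6,-6,-4],0],[6,[-0.6,-3.2,-4],0],[6,[0,0,-3],0],[6,[0,0,-1],0],[6,[0,0,0],0]]' 25; python3 - <<'E'
from h import *
a=cap('top');b=cap('side')
out=np.hstack([cv2.resize(a[130:270,340:480],(400,400),interpolation=2),cv2.resize(b[220:360,290:430],(400,400),interpolation=2)])
cv2.imwrite('pics/c1.png',out[:,:,::-1])
E
```

```text
clock: 2.35
eef_pos: [0.4332, -0.3053, 0.0621]
orientation: [-0.001, 0.951, 0.308, -0.0]
force: [-0.7, 0.6, -0.9]
grip_width: 0.699
gripper_force: 0.0
```

View pics/c1.png

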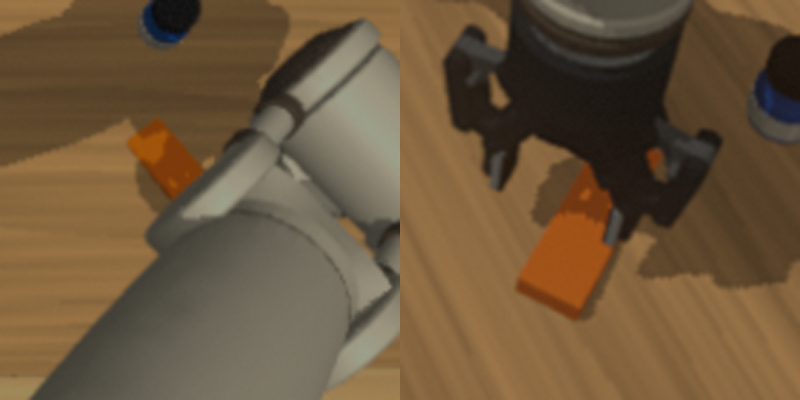

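The side crop shows the fingers straddling the wedge, aligned with it but slightly forward of the planned grip. I'll correct by 2 cm and go down.

```bash
python3 -m crank '[[6,[0,-2,0],0],[6,[0,0,-2.2],0],[6,[0,0,-1.5],0],[6,[0,0,-0.4],0],[6,[0,0,0],0],[6,[0,0,0],0]]' 25;python3 -m crank '[[6,[0,0,-0.3],0],[6,[0,0,0],0]]';python3 -m crank '[[6,[0,0,-0.3],0],[6,[0,0,0],0]]'
```

```text
clock: 3.2
eef_pos: [0.4337, -0.3264, 0.022]
orientation: [0.001, 0.951, 0.308, 0.0]
force: [0.4, 0.9, -0.3]
grip_width: 0.699
gripper_force: 0.0
clock: 3.45
eef_pos: [0.4332, -0.3259, 0.0183]
orientation: [-0.0, 0.951, 0.308, -0.0]
force: [0.2, -0.2, -0.6]
grip_width: 0.702
gripper_force: 0.0
clock: 3.7
eef_pos: [0.4331, -0.3257, 0.015]
orientation: [-0.0, 0.951, 0.308, -0.0]
force: [-0.2, 0.6, -0.4]
grip_width: 0.7
gripper_force: 0.0
```

```bash
python3 -m crank '[[6,[0,0,-0.2],0],[3,[0,0,0],0],[3,[0,0,0],0],[3,[0,0,0],0],[3,[0,0,0],0]]' 30; python3 -m crank '[[3,[0,0,1.5],0],[3,[0,0,0],0]]'
```

```text
clock: 4.32
eef_pos: [0.4348, -0.3276, 0.0166]
orientation: [0.002, 0.951, 0.308, 0.001]
force: [-2.9, 3.1, 19.2]
grip_width: 0.445
gripper_force: 37.1
clock: 4.58
eef_pos: [0.434, -0.3268, 0.0295]
orientation: [0.001, 0.951, 0.308, 0.0]
force: [0.3, -0.1, -0.6]
grip_width: 0.437
gripper_force: 31.0
```

```bash
python3 -m crank '[[3,[0,0,3],0],[3,[0,4,0],-5],[3,[0,5,0],-5],[3,[0,5,0],-5],[3,[1,5,0],-5],[3,[1,5,0],-5],[3,[1,5,0],-2],[3,[1,5,0],0],[3,[1,5,0],0],[3,[0,0,0],0]]'; python3 - <<'E'
from h import *
a=cap('top');b=cap('side')
out=np.hstack([cv2.resize(a[40:240,160:360],(400,400),interpolation=2),cv2.resize(b[50:250,220:420],(400,400),interpolation=2)])
cv2.imwrite('pics/c2.png',out[:,:,::-1])
E
```

```text
clock: 5.82
eef_pos: [0.4828, 0.0669, 0.0577]
orientation: [-0.0, 0.997, 0.08, -0.0]
force: [-0.4, 0.4, -0.7]
grip_width: 0.442
gripper_force: 30.9
```

View pics/c2.png

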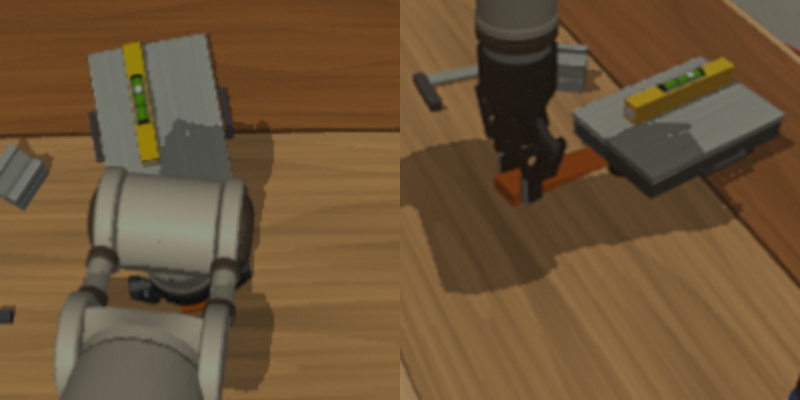

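The side crop shows the wedge held level in the air, thin edge towards the near foot. The bubble in the top crop sits at about (138,89), towards the far end of the vial.

```bash
python3 -m crank '[[3,[0,1,0],-0.5],[3,[0,0,-2],0],[3,[0,0,-1.5],0],[3,[0,0,-0.4],0],[3,[0,0,0],0],[3,[0,0,0],0]]'; python3 -m crank '[[3,[0,0,-0.15],0],[3,[0,0,0],0]]';  python3 - <<'E'
from h import *
a=cap('top');b=cap('side')
out=np.hstack([cv2.resize(a[60:125,200:265],(400,400),interpolation=2),cv2.resize(b[70:190,270:390],(400,400),interpolation=2)])
cv2.imwrite('pics/c3.png',out[:,:,::-1])
E
```

```text
clock: 6.68
eef_pos: [0.4839, 0.0739, 0.0199]
orientation: [0.0, 0.997, 0.073, 0.001]
force: [-0.1, 0.5, -0.6]
grip_width: 0.438
gripper_force: 30.9
clock: 6.92
eef_pos: [0.4834, 0.0741, 0.018]
orientation: [0.0, 0.997, 0.073, 0.0]
force: [0.4, -0.4, -0.6]
grip_width: 0.439
gripper_force: 30.9
```

View pics/c3.png

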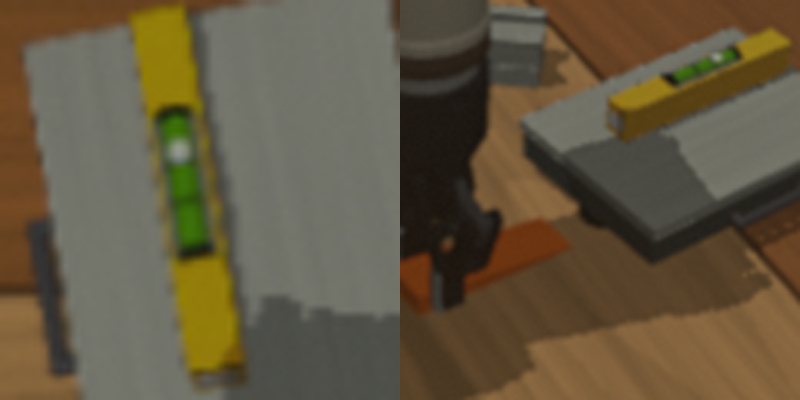

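The bubble stands far of centre in the top crop. The wedge lies flat with its thin edge just short of the foot. I'll set up the bubble reader and check alignment.

```bash
cat >> h.py <<'E'
BOX={'top':(205,60,55,65),'side':(330,70,65,50)}
def bubble(n,k=3,save=None):
    out=[]
    for _ in range(k):
        x,y,w,h=BOX[n];im=cv2.resize(cap(n)[y:y+h,x:x+w],None,fx=8,fy=8,interpolation=cv2.INTER_CUBIC)
        hsv=cv2.cvtColor(im,cv2.COLOR_RGB2HSV)
        g=cv2.inRange(hsv,(40,90,50),(85,255,255))
        c=max(cv2.findContours(g,cv2.RETR_EXTERNAL,cv2.CHAIN_APPROX_NONE)[0],key=cv2.contourArea)
        pts=np.vstack([q for q in cv2.findContours(g,cv2.RETR_EXTERNAL,cv2.CHAIN_APPROX_NONE)[0] if cv2.contourArea(q)>300])
        hull=cv2.convexHull(pts);m=np.zeros(g.shape,np.uint8);cv2.fillPoly(m,[hull],255)
        (cx,cy),(a,b),_a=cv2.minAreaRect(hull);bp=cv2.boxPoints(((cx,cy),(a,b),_a))
        e=bp[1]-bp[0];f=bp[2]-bp[1];ax=e if np.hypot(*e)>np.hypot(*f) else f;L=np.hypot(*ax);ax=ax/L
        if ax[1]>0: ax=-ax      # far end is up in both pictures
        wt=np.clip(im[:,:,2].astype(float)-90,0,None)*(m>0);Y,X=np.indices(wt.shape)
        if wt.sum()<1: out.append((np.nan,L/8));continue
        px=((X*wt).sum()/wt.sum()-cx)*ax[0]+((Y*wt).sum()/wt.sum()-cy)*ax[1]
        out.append((px/8,L/8))
    o=np.median(out,0);return {'off_px':round(o[0],2),'len_px':round(o[1],2),'sd':round(np.std([q[0] for q in out]),2)}
E
python3 - <<'E'
from h import *
print(bubble('top'),bubble('side'))
print('edge',onz('side',[(270+140/3.33,70+222/3.33),(270+170/3.33,70+243/3.33)],.0135),'foot',onz('side',[(329,133.5)],.017))
E
```

```text
{'off_px': np.float64(4.77), 'len_px': np.float64(22.34), 'sd': np.float64(0.02)} {'off_px': np.float64(4.29), 'len_px': np.float64(20.3), 'sd': np.float64(0.03)}
edge [[0.58400945 0.11161407 0.0135    ]
 [0.5929298  0.08242546 0.0135    ]] foot [[0.62379777 0.10205697 0.017     ]]
```

```bash
python3 -m crank '[[3,[0.5,0.07,-0.1],0],[3,[0.5,0.07,0],0],[3,[0.5,0.07,0],0],[3,[0.5,0.07,0],0],[3,[0.5,0.08,0],0],[3,[0.5,0.08,0],0],[3,[0,0,0],0],[3,[0,0,0],0]]'; python3 -c "
from h import *
print(bubble('top'),bubble('side'))"
```

```text
clock: 8.32
eef_pos: [0.5097, 0.0782, 0.0166]
orientation: [0.0, 0.997, 0.074, -0.005]
force: [-14.2, -2.6, 14.3]
grip_width: 0.44
gripper_force: 36.6
{'off_px': np.float64(4.72), 'len_px': np.float64(22.37), 'sd': np.float64(0.02)} {'off_px': np.float64(4.26), 'len_px': np.float64(20.37), 'sd': np.float64(0.01)}
```

```bash
python3 -m crank '[[3,[0.4,0.06,0.05],0],[3,[0.4,0.06,0],0],[3,[0.4,0.06,0],0],[3,[0,0,0],0],[3,[0,0,0],0]]'; python3 -c "
from h import *
print(bubble('top'),bubble('side'))"
```

```text
clock: 9.25
eef_pos: [0.5172, 0.0799, 0.0165]
orientation: [0.0, 0.997, 0.074, -0.01]
force: [-28.9, -4.1, 27.7]
grip_width: 0.439
gripper_force: 44.4
{'off_px': np.float64(3.98), 'len_px': np.float64(22.33), 'sd': np.float64(0.04)} {'off_px': np.float64(3.4), 'len_px': np.float64(20.27), 'sd': np.float64(0.02)}
```

```bash
python3 -m crank '[[3,[0,0,0.15],0],[3,[0.4,0.06,0],0],[3,[0.4,0.06,0],0],[3,[0,0,0],0],[3,[0,0,0],0]]'; python3 -c "
from h import *
print(bubble('top'),bubble('side'))"
```

```text
clock: 10.18
eef_pos: [0.5267, 0.0815, 0.0167]
orientation: [-0.0, 0.997, 0.073, -0.008]
force: [-16.8, -1.3, 9.3]
grip_width: 0.437
gripper_force: 35.2
{'off_px': np.float64(2.97), 'len_px': np.float64(22.17), 'sd': np.float64(0.12)} {'off_px': np.float64(2.21), 'len_px': np.float64(20.33), 'sd': np.float64(0.06)}
```

```bash
python3 -m crank '[[3,[0.4,0.06,0],0],[3,[0.4,0.06,0],0],[3,[0.4,0.06,0],0],[3,[0,0,0],0],[3,[0,0,0],0],[3,[0,0,0],0]]'; python3 -c "
from h import *
print(bubble('top'),bubble('side'))
a=cap('top');b=cap('side')
out=np.hstack([cv2.resize(a[60:120,205:265],(400,400),interpolation=2),cv2.resize(b[70:120,340:390],(400,400),interpolation=2)])
cv2.imwrite('pics/c4.png',out[:,:,::-1])"
```

```text
clock: 11.22
eef_pos: [0.5365, 0.0832, 0.0166]
orientation: [-0.0, 0.997, 0.074, -0.011]
force: [-25.0, -2.7, 17.0]
grip_width: 0.435
gripper_force: 40.2
{'off_px': np.float64(1.44), 'len_px': np.float64(22.11), 'sd': np.float64(0.07)} {'off_px': np.float64(0.82), 'len_px': np.float64(19.61), 'sd': np.float64(0.03)}
```

View pics/c4.png

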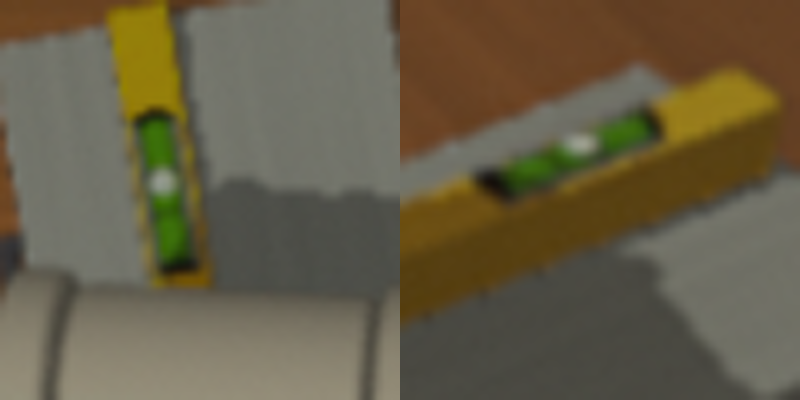

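The top crop shows the bubble at (163,182), slightly far of the vial centre (166,191). The side crop shows it at (578,144), between faint rings. I'll make a small push and then read it against the rings.

```bash
python3 -m crank '[[3,[0.3,0.04,0.05],0],[3,[0.3,0.04,0],0],[3,[0,0,0],0],[3,[0,0,0],0],[3,[0,0,0],0],[3,[0,0,0],0]]'; cat >> h.py <<'E'
def profile(n,k=4):
    x,y,w,h=BOX[n];im=np.mean([cap(n)[y:y+h,x:x+w].astype(np.float32) for _ in range(k)],0)
    im=cv2.resize(im,None,fx=8,fy=8,interpolation=cv2.INTER_CUBIC).clip(0,255).astype(np.uint8)
    g=cv2.inRange(cv2.cvtColor(im,cv2.COLOR_RGB2HSV),(40,90,50),(85,255,255))
    pts=np.vstack([q for q in cv2.findContours(g,cv2.RETR_EXTERNAL,cv2.CHAIN_APPROX_NONE)[0] if cv2.contourArea(q)>300])
    (cx,cy),(a,b),_a=cv2.minAreaRect(cv2.convexHull(pts));bp=cv2.boxPoints(((cx,cy),(a,b),_a))
    e=bp[1]-bp[0];f=bp[2]-bp[1];ax=e if np.hypot(*e)>np.hypot(*f) else f;ax=ax/np.hypot(*ax)
    if ax[1]>0: ax=-ax
    nn=np.array([-ax[1],ax[0]]);s=np.arange(-12,12.01,.5)*8;o=np.arange(-1.5,1.51,.25)*8
    X=cx+s[:,None]*ax[0]+o*nn[0];Y=cy+s[:,None]*ax[1]+o*nn[1]
    v=cv2.remap(im,X.astype(np.float32),Y.astype(np.float32),cv2.INTER_LINEAR).mean(1)
    for c,nm in((1,'G'),(2,'B')): print(n,nm,*v[:,c].astype(int))
E
python3 -c "
from h import *
print(bubble('top'),bubble('side'))
profile('top');profile('side')"
```

```text
clock: 12.38
eef_pos: [0.5421, 0.0841, 0.0166]
orientation: [-0.0, 0.997, 0.074, -0.011]
force: [-25.1, -3.1, 14.3]
grip_width: 0.434
gripper_force: 39.2
{'off_px': np.float64(0.53), 'len_px': np.float64(22.12), 'sd': np.float64(0.05)} {'off_px': np.float64(-0.13), 'len_px': np.float64(19.63), 'sd': np.float64(0.02)}
top G 62 47 42 51 63 73 81 84 89 91 95 99 102 103 104 102 97 91 90 93 103 116 129 138 143 145 143 139 128 113 100 97 99 103 105 106 106 106 106 106 106 107 106 103 89 64 46 45 63
top B 54 38 22 14 9 9 8 7 8 8 8 9 9 9 10 10 10 8 9 13 35 66 99 117 127 128 123 117 102 85 57 27 6 4 7 8 9 9 10 10 10 9 8 8 8 11 13 12 10
side G 33 27 25 31 41 53 63 69 73 74 77 81 84 85 86 85 82 81 83 91 103 115 123 128 129 126 118 105 91 84 84 90 95 97 98 98 98 97 96 94 91 82 68 56 53 66 88 108 119
side B 17 17 18 20 21 20 20 21 21 22 22 22 21 20 19 19 18 20 26 39 56 75 90 99 101 98 88 74 57 40 28 22 21 21 22 24 24 24 23 22 21 21 20 20 20 21 24 26 27
```

Measured against the rings, both views put the bubble about +1 mm off, which is roughly 3 mm more travel.

```bash
python3 -m crank '[[3,[0.3,0.04,0],0],[3,[0,0,0],0],[3,[0,0,0],0],[3,[0,0,0],0]]'; python3 -m crank '[[4.5,[0,0,0],0],[5.5,[0,0,0],0],[6,[0,0,0],0],[6,[0,0,0],0]]'; python3 -c "
from h import *
print(bubble('top'),bubble('side'))
profile('top');profile('side')"
```

```text
clock: 13.58
eef_pos: [0.5449, 0.0845, 0.0166]
orientation: [-0.0, 0.997, 0.074, -0.011]
force: [-24.9, -2.5, 16.0]
grip_width: 0.437
gripper_force: 39.9
clock: 14.08
eef_pos: [0.5548, 0.0844, 0.0196]
orientation: [0.0, 0.997, 0.073, 0.0]
force: [0.3, 0.1, -0.2]
grip_width: 0.702
gripper_force: 0.0
{'off_px': np.float64(-1.09), 'len_px': np.float64(19.38), 'sd': np.float64(0.02)} {'off_px': np.float64(-0.27), 'len_px': np.float64(19.44), 'sd': np.float64(0.03)}
top G 102 98 93 89 84 80 78 78 79 82 86 90 93 93 90 88 90 98 111 124 136 141 145 143 139 132 116 100 92 94 99 104 106 106 106 106 106 106 106 107 105 99 80 56 43 49 74 103 123
top B 87 84 79 72 63 51 31 13 6 9 9 9 10 10 9 8 12 23 52 84 111 122 128 123 113 98 76 56 30 12 4 7 8 9 9 9 10 10 10 9 8 8 9 12 13 12 10 9 9
side G 33 25 23 29 39 51 61 67 70 70 71 72 74 76 77 75 70 68 73 85 100 114 122 127 128 125 118 105 92 84 83 88 94 97 98 99 98 97 96 94 90 81 68 55 53 68 90 109 119
side B 14 14 15 16 18 19 20 20 20 20 20 19 18 18 18 18 18 20 27 40 57 75 89 98 100 96 86 71 54 38 26 21 21 22 23 24 24 23 22 22 21 21 21 20 20 22 24 26 27
```

```bash
python3 -m crank '[[6,[-0.8,0,0],0],[6,[0,0,3],0],[6,[0,0,5],0],[6,[-5,0,3],0],[6,[-5,0,0],0],[6,[0,0,0],0],[6,[0,0,0],0],[6,[0,0,0],0]]'; python3 -c "
from h import *
print(bubble('top'),bubble('side'))
profile('top');profile('side')
a=cap('top');b=cap('side')
out=np.hstack([cv2.resize(a[50:170,180:300],(400,400),interpolation=2),cv2.resize(b[70:190,270:390],(400,400),interpolation=2)])
cv2.imwrite('pics/c5.png',out[:,:,::-1])"
```

```text
clock: 15.78
eef_pos: [0.4474, 0.0843, 0.1297]
orientation: [0.0, 0.997, 0.073, 0.001]
force: [0.8, -0.3, 0.5]
grip_width: 0.705
gripper_force: 0.0
{'off_px': np.float64(0.23), 'len_px': np.float64(21.96), 'sd': np.float64(0.03)} {'off_px': np.float64(0.02), 'len_px': np.float64(20.03), 'sd': np.float64(0.0)}
top G 37 32 42 63 84 97 105 105 105 105 105 104 104 104 103 101 95 90 89 94 106 119 131 138 142 142 139 133 119 103 92 92 96 101 105 105 105 104 105 105 105 106 104 101 86 61 44 45 64
top B 15 17 15 12 10 9 8 7 7 8 8 9 9 10 10 10 10 7 11 18 43 73 103 119 126 124 114 102 81 61 36 16 5 6 8 8 9 9 10 10 10 9 8 8 9 12 14 12 9
side G 60 43 33 32 43 59 76 88 94 96 97 98 97 97 97 95 90 83 79 83 94 108 118 125 128 128 124 114 100 88 83 85 91 95 97 98 98 98 97 95 93 88 77 63 53 57 75 98 113
side B 21 19 19 20 22 23 24 25 26 26 25 24 23 23 22 23 22 23 26 35 49 66 82 94 101 100 93 81 65 48 34 25 22 22 22 24 24 25 24 23 22 21 22 21 20 21 23 25 27
```

View pics/c5.png

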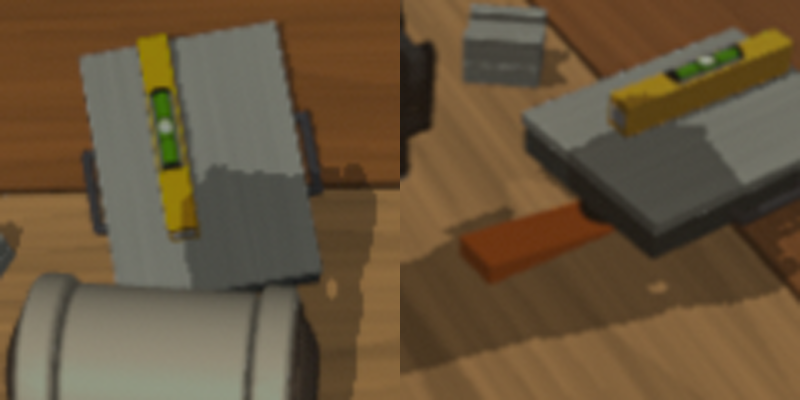

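The top crop shows the bubble at (166,127) and the side crop at (706,62), both between the rings. Measured against the rings they read +0.9 mm (top) and +0.5 mm (side), within the 2 mm limit. The plate's far-left corner is still at about (204,66), so it has not moved, and the shim lies under the foot with the robot clear.

```bash
python3 -c "
from h import *
print(ticket.finish_job())"
```

```text
the job is handed in; nothing more can be done
None
```

I pushed the small orange shim under the low foot and handed the job in; no verdict came back. My last reading had the bubble 0.5 to 0.9 mm from centre (limit 2 mm), with the plate and level unmoved as far as the pictures show, the gripper clear, and the shim's load on the foot not measured.

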